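# Oil bottle back in the door pocket, cabinet snapped shut

### The job

Pull the small steel cabinet's door open past its roller catch and swing it wide, stand the oil bottle upright in the pocket on the inside of the door (set it down, do not drop it), then push the door shut until the catch snaps and it sits fully home with the bottle still in the pocket. The door is thin sheet and bends easily there: while it is at the catch or home, never push or pull it with more than 25 N, and ease off as soon as it has snapped. Leave the other things on the bench where they are.

Things in the scene. Friction and masses are not known exactly. Their poses are not given: they have to be found in the camera images.
- cabinet: Low grey steel bench cabinet, fixed, 244 wide (y) x 170 deep (x) x 190 high. Origin on the bench, middle of the carcass's front edge; x to its back, y to its left, z up. A face frame sleeved over the carcass on slotted screws carries hinge, door and catch together: all of them stand up to 10 mm further forward or back (cabinet x) than the middle setting, unmeasured, new on every cabinet.
- hinge_mid (a point): Foot of the upright hinge axis at the middle setting (true axis within 10 mm in cabinet x): cabinet x -16, y 119, z 0. Door frame = from the true axis, axes as the cabinet's when shut, turning with the door. In it (mm): panel x -10 to 0, y -2 (hinge) to -244 (free edge), z 22 to 186; x > 0 is the inside.
- handle_mid (a point): Middle of the handle with the door shut, at the middle setting (true within 10 mm in cabinet x): a level round steel bar, 10 diameter, 170 high, 48 mm from bar centre to panel face, bent into the panel at both ends, so a finger can hook behind it from above. In the door frame x -58, y -158 to -238. This point stays with the carcass, it does not swing with the door.
- catch_mid (a point): Middle setting of the two sprung rollers behind the right frame post, 140 high. They grip a steel tongue 33 mm long on the door's inside (door frame y -200, z 140). Shutting: resistance starts 11 mm from home at the free edge, peaks near 8 N at the tongue, ends 3 mm from home; then the rollers draw the door home. Opening takes about 4 N. Past home is stiff rubber: 2 mm more is over 25 N.
- cab_door (a joint): Door angle, rad: 0 = shut and home on its buffers; grows as the free edge swings to the robot and left (clockwise from above), to 1.9. Light stiff hinge, 0.12 N m: it stays where left. Bottle pocket on the inside: sheet box open at the top, inside 66 (x) x 84 (y), centre at door frame x 56, y -115, floor z 35, walls 3 thick to z 75.
- oil_bottle: Cream plastic oil dropper bottle with an orange spout, round, 44 diameter up to 80 high, spout to 126, 0.11 kg, standing on the bench to the right in front of the cabinet. Origin at the centre of its underside, z up along the bottle.
- offcut_3: Bystander: plywood offcut 50x90x18, origin centre of underside.
- tape_black: Bystander: roll of black tape 55 diameter, 19 high.
Mind the look-alikes: they are no part of the job. What is shaped like the oil_bottle but purple or turquoise is not meant.

How it is judged:
On the way, in this order (a step that is already met when the one before it is completed fails the run):
1. the door has been pulled through the catch and stands wide open (beyond 1.0 rad) (value of joint cab_door above 1 rad), for 0.2 s.
2. the bottle stands upright on the pocket's floor, let go, with the door still open (value of joint cab_door above 0.5 rad and height (world z) of oil_bottle between 0.031 and 0.041 m and angle between oil_bottle's own z axis and vertical below 0.12 rad and linear speed of oil_bottle below 0.03 m/s and contact force between the fingers and oil_bottle below 0.1 N), for 0.2 s.
At the end, for the whole second after the job is handed in: The door is home in its catch (angle below 0.008 rad, about 2 mm at the free edge) and stays there, with the bottle at rest in the door pocket inside the cabinet: underside 31 to 41 mm above the bench, tilted less than 0.15 rad (value of joint cab_door below 0.008 rad and linear speed of oil_bottle below 0.02 m/s and angle between oil_bottle's own z axis and vertical below 0.15 rad and height (world z) of oil_bottle between 0.031 and 0.041 m and x of oil_bottle in the frame of cabinet between 0.015 and 0.065 m and y of oil_bottle in the frame of cabinet between -0.02 and 0.028 m); the robot touches nothing.
It fails at once if the robot pushes or pulls the door or its handle with more than 25 N while it is at the catch or home (value of joint cab_door below 0.06 rad and contact force between any of the arm, the fingers and cab_door above 25 N).
It fails at once if the bottle is dropped (contact force between the fingers and oil_bottle below 0.05 N and linear speed of oil_bottle above 0.5 m/s).
It fails at once if a bystander is shifted by more than 30 mm (distance of any of offcut_3, tape_black from where it was at the start of the episode above 0.03 m).
It also fails if it takes over 72 s, if anything falls off the work surface, if the arm or the gripper's body presses on something with over 40 N, if the wrist force passes 120 N, or if a joint passes its speed limit or range.

### The arm

A 7-joint arm with a two-finger parallel gripper is mounted at the origin on the work surface; the furniture and walls round the work are solid. World frame = base frame: x ahead of the robot, y to its left, z up, the work surface at z = 0. Lengths are in m, angles in rad, forces in N, time in s.
With the tool pointing down it reaches from about 0.425 to 1.025 m from the base axis. Payload 3.6 kg.
Tool frame: the origin (TCP) lies between the finger pads; the fingertips stand 19 mm ahead of it and the grasp point (between the pads) is the TCP; z points along the fingers, y is the line along which they close (so a half turn about z gives the same grasp; the last joint's range is limited). The gripper opens to 85 mm and grips with 20 to 120 N. Pads are 22 mm wide; open, the fingers measure 114 mm over their backs; the gripper's body (76 mm by 85 mm) begins 54 mm behind the grasp point. The pads swing forward as they close: fully open they stand 13 mm farther back than shut.
Start: joints at [-0.783, 0.591, 0.048, 1.609, -0.033, 0.943, -0.034], TCP at [0.559, 0.461, 0.25] pointing down, gripper open.
Joint ranges: [-2.69, 2.69], [-0.47, 2.24], [-1.27, 1.36], [0.19, 2.51], [-1.53, 4.68], [0.08, 2.07], [-3.09, 3.09]. Speed limits (rad/s): [2.57, 2.57, 3.14, 3.14, 3.14, 3.14, 3.14].

### API

Orientations are given as [roll, pitch, yaw] about the fixed x, y, z axes, in that order (R = Rz(yaw) Ry(pitch) Rx(roll)).
In Python, from rig import r gives the robot as it stands.
- The arm moves only by the tool step_arm, never from a script. Its argument "plan" is a list that holds one entry, the list of rows, each a list of 7 numbers: the turn, a rotation vector about the world's x, y, z in rad, then the shift along the world's x, y, z in mm, then the opening, from 0 (shut) to 1 (fully open). In form: [[[rx, ry, rz, x, y, z, grip], ...]]. A call has 1 to 5 rows; each row is the pose to reach, as a shift and turn from the pose commanded when the call began; what a row does not reach only later rows make up. A row lasts 1/12 s, in which the tool goes at most 41.7 mm and 7.16 degrees, less where a joint would pass 70% of its speed; a pose out of reach is approached as far as the arm can. A call with a gripper value outside its range is refused whole. The fingers move at their own pace and stop on an object; the grip force is fixed at half the most. Time passes only in rows, so rows that repeat a pose let the fingers close. It gives the time, the measured TCP pose, the force, the opening and the grip force at its end, in the units of the state.
- r.sense(): the state, without advancing time (a new reading comes with each control period).
- r.get_image(name): name is "side" or "top" or "wrist"; returns the picture (420x560x3 uint8, red, green, blue); there is no depth.
- r.camera_model(name): a dict with "vfov" (degrees; the focal length in pixels is half the picture's height over the tangent of half this angle, whatever the lens; pixels are square), "cx", "cy" (the principal point, pixels), "rvec" (rotation vector, rad) and "tvec" (3), from world to camera coordinates, as OpenCV has them. Camera axes: x right, y down, z forward; pixel columns grow to the right and rows downward; lengths in m; the calibration is good to about 2 mm. The wrist camera is an equidistant fisheye: a pixel r from the principal point sees the ray r / f radians off the axis. A picture is of the moment at which its call begins: read the wrist's pose just before it. camera_model takes no time and is no camera call; for the wrist camera it gives the pose at the moment of the call.
- r.finish_job(): hands the job in; it is judged then, once.
The state is a dict: "time_s": time; "joints": joint angles; "qd": joint speeds; "joint_efforts": joint torques, N m; "tcp_pos": TCP position; "orientation": TCP orientation; "wrist_force": force on the tool from outside, world axes, zero at the start; "ft_torque": the same for the moment, N m; "grip_width": finger opening in m; "grasp_force": force on a finger pad.
Only numpy, scipy, OpenCV 4.12 (cv2) and the standard library are available. Lean on these libraries where they do the work, as an engineer would, in place of code of your own. Each camera call takes 0.05 s, during which the arm holds its last target. There are 200 camera calls.

## Working session

There is one attempt and no reset: what is moved stays moved. The work goes in short steps, Python scripts to look and compute and a tool call to move; the robot and the scene stay as the last step left them, time stands still between calls to the robot, and variables do not carry over. Pictures are saved under pics/ and viewed, at most 10 in all, crops included, and the job is handed in when it is done.

Besides the shell and the picture viewer there is one more tool, called after ">>>" by a JSON object that holds its "api" and its "payload". step_arm: Moves the arm, as the interface text tells. Its arguments: {"type":"object","properties":{"plan":{"type":"array"}},"required":["plan"]}

```bash
mkdir -p pics; ls; python3 - <<'E'
from rig import r
import cv2,numpy as np
s=r.sense();print(s)
for n in("top","side"):
    im=r.get_image(n);cv2.imwrite(f"pics/{n}0.png",im[:,:,::-1]);m=r.camera_model(n);print(n,m)
    R=cv2.Rodrigues(np.array(m['rvec'],float))[0];print(-R.T@np.array(m['tvec']).ravel())
E
```

```text
pics
{'time_s': 0.0, 'joints': array([-0.78350664,  0.59215076,  0.04828251,  1.60982824, -0.03331716,
        0.94266835, -0.03366135]), 'qd': array([-5.89403528e-04, -1.00611838e-03,  2.56385647e-03, -1.42960653e-03,
        1.41913426e-03, -7.99946461e-05, -1.20946198e-03]), 'joint_efforts': array([ 4.53285384e-04, -5.48693240e+01,  1.54688325e+00, -1.98127806e+01,
        9.46119020e-03,  8.72823293e-03,  2.25852190e-06]), 'tcp_pos': array([0.55853417, 0.46101597, 0.24911539]), 'orientation': array([-3.13934505e+00,  1.05197128e-04,  2.26092641e+00]), 'wrist_force': array([-0.64254155,  0.30074454, -0.08634808]), 'ft_torque': array([0.01676068, 0.01229986, 0.0874093 ]), 'grasp_force': 0.0, 'grip_width': 0.08526447001764532}
top {'vfov': 57.125356252953985, 'cx': 285.6709578839006, 'cy': 208.21678995230113, 'rvec': array([ 1.60955459, -2.3377792 ,  0.54430495]), 'tvec': array([0.09079185, 0.52368566, 0.90919837])}
[0.10155197 0.06403818 1.04628763]
side {'vfov': 54.54531035453212, 'cx': 280.1360826218868, 'cy': 213.01763051057677, 'rvec': array([ 0.93291687,  2.61841225, -0.88631286]), 'tvec': array([ 0.456577  , -0.12069064,  1.17283092])}
[0.87211159 0.3329267  0.85272641]
```

View pics/top0.png

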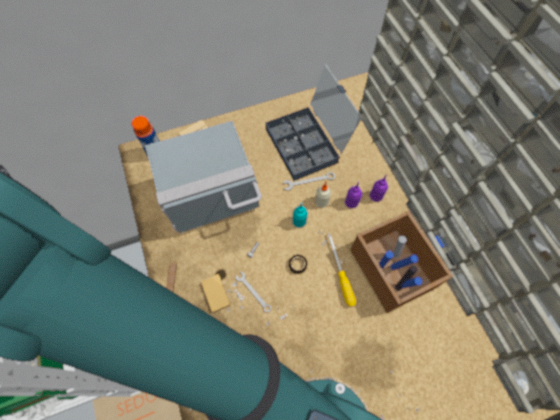

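View pics/side0.png

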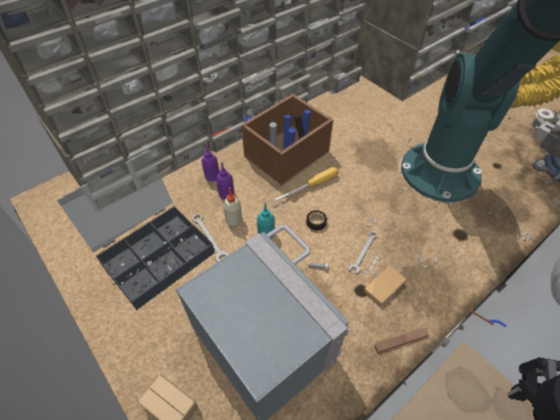

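```bash
python3 - <<'E'
import cv2,numpy as np
a=cv2.imread('pics/top0.png')[110:260,130:350];b=cv2.imread('pics/side0.png')[170:420,160:360]
a=cv2.resize(a,None,fx=3.6,fy=3.6,interpolation=cv2.INTER_CUBIC)
cv2.imwrite('pics/c1.png',a)
b=cv2.resize(b,None,fx=2.4,fy=2.4,interpolation=cv2.INTER_CUBIC)
cv2.imwrite('pics/c2.png',b)
E
```

```text
(no output)
```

View pics/c1.png

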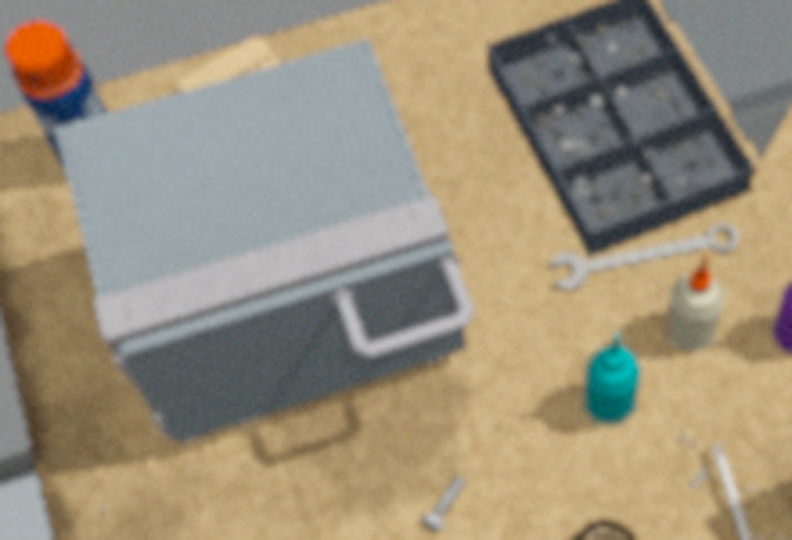

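View pics/c2.png

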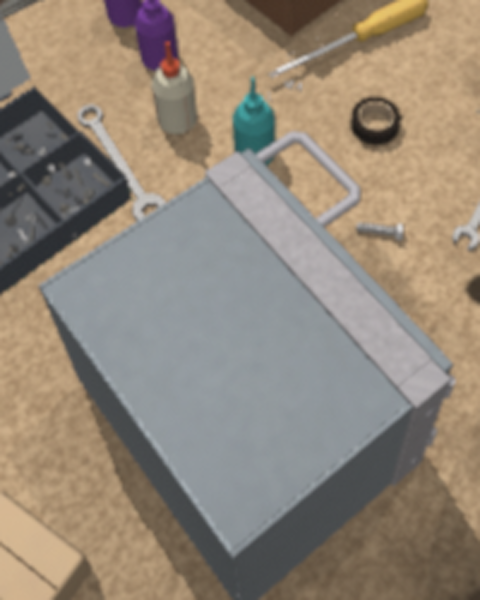

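```bash
cat > h.py <<'E'
import cv2,numpy as np
from rig import r
def cam(n):
    m=r.camera_model(n);R=cv2.Rodrigues(np.array(m['rvec'],float))[0];t=np.array(m['tvec'],float).ravel()
    return R,t,210/np.tan(np.radians(m['vfov']/2)),m['cx'],m['cy']
def ray(n,p):
    R,t,f,cx,cy=cam(n);return -R.T@t,R.T@np.array([(p[0]-cx)/f,(p[1]-cy)/f,1])
def atz(n,p,z):
    o,d=ray(n,p);return (o+d*(z-o[2])/d[2]).round(4)
def tri(a,b):
    o1,d1=ray('top',a);o2,d2=ray('side',b)
    s=np.linalg.lstsq(np.stack([d1,-d2],1),o2-o1,rcond=None)[0]
    p,q=o1+s[0]*d1,o2+s[1]*d2;return ((p+q)/2).round(4),np.linalg.norm(p-q).round(4)
def proj(n,X):
    R,t,f,cx,cy=cam(n);c=np.asarray(X)@R.T+t;return c[...,:2]/c[...,2:]*f+[cx,cy]
T=lambda u,v:(130+u/3.6,110+v/3.6)
S=lambda u,v:(160+u/2.4,170+v/2.4)
E
python3 - <<'E'
from h import *
for k,a,b,z in [('BL',(60,125),(237,552),.19),('BR',(368,42),(42,288),.19),('FL',(105,335),(450,375),.191),('FR',(450,235),(243,153),.191),
 ('carcR',(438,205),(212,180),.19),('carcL',(98,298),(408,405),.19),
 ('hL',(370,346),(350,192),.17),('hR',(463,316),(298,142),.17),('tip',(705,258),(168,45),.126),('bot',(692,345),(178,130),0)]:
    print(k,tri(T(*a),S(*b)),atz('top',T(*a),z),atz('side',S(*b),z))
for k,t,s in [('tape',(298,264),(317,219)),('off',(215,293),(385,285))]: print(k,tri(t,s))
E
```

```text
BL (array([0.7983, 0.1944, 0.1892]), np.float64(0.0077)) [0.7994 0.1908 0.19  ] [0.7971 0.1982 0.19  ]
BR (array([ 0.7974, -0.0461,  0.1815]), np.float64(0.004)) [ 0.792  -0.0467  0.19  ] [ 0.7977 -0.0392  0.19  ]
FL (array([0.612 , 0.1999, 0.194 ]), np.float64(0.0039)) [0.6145 0.1985 0.191 ] [0.6102 0.2012 0.191 ]
FR (array([ 0.6063, -0.0468,  0.1868]), np.float64(0.0069)) [ 0.6058 -0.0494  0.191 ] [ 0.6071 -0.0408  0.191 ]
carcR (array([ 0.6389, -0.0477,  0.1772]), np.float64(0.0081)) [ 0.6334 -0.0496  0.19  ] [ 0.6423 -0.0363  0.19  ]
carcL (array([0.6469, 0.1973, 0.1875]), np.float64(0.0002)) [0.6453 0.1968 0.19  ] [0.6477 0.1979 0.19  ]
hL (array([0.5532, 0.031 , 0.1671]), np.float64(0.0028)) [0.5524 0.0299 0.17  ] [0.5542 0.0337 0.17  ]
hR (array([ 0.5532, -0.0376,  0.1645]), np.float64(0.0048)) [ 0.5516 -0.0391  0.17  ] [ 0.5552 -0.0321  0.17  ]
tip (array([ 0.5573, -0.233 ,  0.12  ]), np.float64(0.0047)) [ 0.5558 -0.2333  0.126 ] [ 0.5594 -0.2257  0.126 ]
bot (array([ 0.5563, -0.2371, -0.0295]), np.float64(0.0027)) [ 0.5445 -0.2301  0.    ] [ 0.5665 -0.2166  0.    ]
tape (array([ 0.3963, -0.0899,  0.0122]), np.float64(0.004))
off (array([0.4016, 0.1485, 0.01  ]), np.float64(0.0026))
```

Cabinet sits about square (yaw ≈ −0.015) with its origin near (0.627, 0.077). The handle bar is at x ≈ 0.553, y ≈ 0 and z ≈ 0.17, which fits the middle setting.

There are four bottle-shaped things in the top view: cream with orange spout (323,195), turquoise (300,216) and two purple (353,196 and 380,188). Only the cream one fits the description, and the crop confirmed it.

Next I go above the gap behind the bar with the fingers shut.

>>> {"api": "step_arm", "payload": {"plan": [[[0,0,0.1,1,-31,0,0],[0,0,0.2,3,-62,0,0],[0,0,0.3,4,-93,0,0],[0,0,0.3,6,-124,0,0],[0,0,0.3,7,-155,0,0]]]}}

```text
time_s: 0.52
tcp_pos: [0.5659, 0.3047, 0.2498]
orientation: [-3.141, -0.0, 2.561]
wrist_force: [-0.1, -0.2, -0.1]
grip_width: 0.0258
grasp_force: 0.0
```

>>> {"api": "step_arm", "payload": {"plan": [[[0,0,0.1,1,-31,0,0],[0,0,0.2,3,-62,0,0],[0,0,0.3,4,-93,0,0],[0,0,0.3,6,-124,0,0],[0,0,0.3,7,-155,0,0]]]}}

```text
time_s: 0.93
tcp_pos: [0.5728, 0.1497, 0.2499]
orientation: [-3.141, -0.001, 2.861]
wrist_force: [1.0, 0.0, 0.0]
grip_width: -0.0001
grasp_force: 0.0
```

>>> {"api": "step_arm", "payload": {"plan": [[[0,0,0.1,1,-31,0,0],[0,0,0.2,3,-62,0,0],[0,0,0.28,4,-93,0,0],[0,0,0.28,6,-124,0,0],[0,0,0.28,7,-155,0,0]]]}}

```text
time_s: 1.35
tcp_pos: [0.5798, -0.0052, 0.25]
orientation: [3.142, -0.001, 3.141]
wrist_force: [0.3, -0.3, 1.0]
grip_width: -0.0
grasp_force: 0.0
```

```bash
python3 - <<'E'
from h import *
s=r.sense();print(s['time_s'],s['tcp_pos'],s['orientation'],s['joints'].round(2),s['wrist_force'],s['grip_width'])
m=r.camera_model('wrist');print(m)
cv2.imwrite('pics/w1.png',cv2.resize(r.get_image('wrist')[:,:,::-1],None,fx=1.4,fy=1.4))
cv2.imwrite('pics/top1.png',r.get_image('top')[:,:,::-1])
print(atz('top',(300,218),.08),atz('top',(353,197),.08))
E
```

```text
1.35 [ 0.57977437 -0.00518201  0.24998987] [ 3.14150027e+00 -5.89974178e-04  3.14088863e+00] [ 0.04  0.41 -0.15  1.94  0.08  0.8   1.42] [ 0.29295988 -0.27800829  0.9792991 ] -2.6168850970469892e-05
{'vfov': 65.70646984690485, 'cx': 282.67722390835127, 'cy': 208.21272673626274, 'rvec': array([-2.07567408, -2.07442899, -0.28530848]), 'tvec': array([ 0.00640839, -0.59301107,  0.22325954])}
[ 0.4981 -0.1355  0.08  ] [ 0.5053 -0.3001  0.08  ]
```

View pics/w1.png

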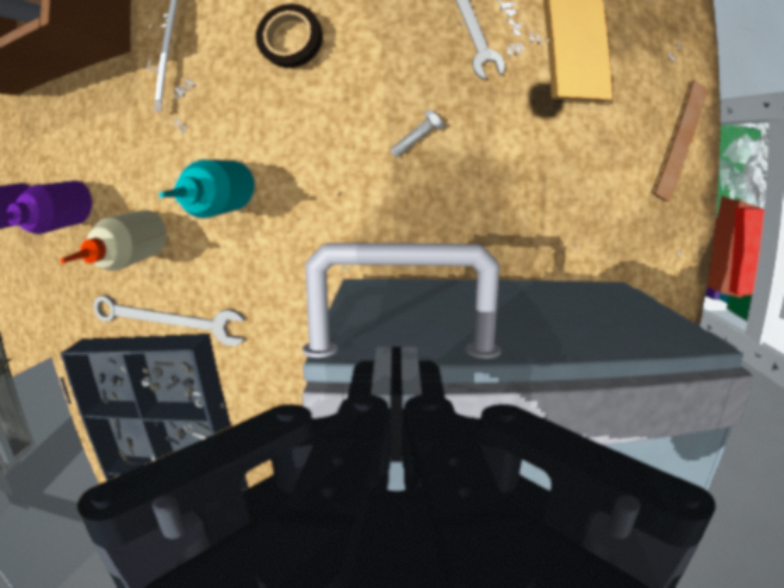

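```bash
cat >> h.py <<'E'
def fatz(p,z,m=None):
    m=m or r.camera_model('wrist');R=cv2.Rodrigues(np.array(m['rvec'],float))[0];t=np.array(m['tvec'],float).ravel()
    f=210/np.tan(np.radians(m['vfov']/2));v=np.array([p[0]-m['cx'],p[1]-m['cy']]);q=np.linalg.norm(v);a=q/f
    d=R.T@np.array([*(v/q*np.sin(a)),np.cos(a)]);o=-R.T@t;return (o+d*(z-o[2])/d[2]).round(4)
E
python3 - <<'E'
from h import *
for k,p,z in [('barR',(320,254),.17),('barL',(487,253),.17),('footR',(320,345),.17),('footL',(485,345),.17),('doorR',(305,364),.186),('doorL',(738,354),.186),('tip',(395,350),.231),('bottletip',(65,261),.126),('bottle base',(160,235),0.02)]:
    print(k,fatz((p[0]/1.4,p[1]/1.4),z))
E
```

```text
barR [ 0.5496 -0.0481  0.17  ]
barL [0.5498 0.0292 0.17  ]
footR [ 0.5948 -0.0508  0.17  ]
footL [0.5957 0.0303 0.17  ]
doorR [ 0.5978 -0.0555  0.186 ]
doorL [0.602  0.1798 0.186 ]
tip [ 0.5717 -0.0133  0.231 ]
bottletip [ 0.5563 -0.2393  0.126 ]
bottle base [ 0.5571 -0.2178  0.02  ]
```

Wrist view: bar at rows 245–263, columns 310–497; the panel face is at about row 350, and the finger tips at (395,348) lie over the gap. In world coordinates the bar is at x ≈ 0.551 and the panel face at ≈ 0.599. I descend at 0.578.

>>> {"api": "step_arm", "payload": {"plan": [[[0,0,0,-2,0,-25,0],[0,0,0,-2,0,-50,0],[0,0,0,-2,0,-70,0],[0,0,0,-2,0,-87,0],[0,0,0,-2,0,-87,0]]]}}

```text
time_s: 1.87
tcp_pos: [0.5753, -0.003, 0.1598]
orientation: [-3.142, -0.008, -3.142]
wrist_force: [-0.8, -0.6, -0.4]
grip_width: 0.0002
grasp_force: 0.0
```

>>> {"api": "step_arm", "payload": {"plan": [[[0,0,0,-2,0,0,0],[0,0,0,-4,0,0,0],[0,0,0,-6,0,0,0],[0,0,0,-7,0,0,0],[0,0,0,-7,0,0,0]]]}}

```text
time_s: 2.28
tcp_pos: [0.5713, -0.0035, 0.1643]
orientation: [3.142, 0.002, 3.141]
wrist_force: [-0.1, -0.2, -1.6]
grip_width: 0.0002
grasp_force: 0.0
```

>>> {"api": "step_arm", "payload": {"plan": [[[0,0,0,-1,0,0,0],[0,0,0,-2,0,0,0],[0,0,0,-3,0,0,0],[0,0,0,-3,0,0,0]]]}}

```text
time_s: 2.62
tcp_pos: [0.5679, -0.0035, 0.1634]
orientation: [-3.142, -0.0, 3.141]
wrist_force: [0.4, -0.1, -0.1]
grip_width: -0.0004
grasp_force: 0.0
```

>>> {"api": "step_arm", "payload": {"plan": [[[0,0,0,-1,0,0,0],[0,0,0,-2,0,0,0],[0,0,0,-2,0,0,0]]]}}

```text
time_s: 2.87
tcp_pos: [0.5665, -0.0035, 0.1634]
orientation: [3.142, 0.001, 3.141]
wrist_force: [1.2, -0.3, -0.1]
grip_width: -0.0002
grasp_force: 0.4
```

>>> {"api": "step_arm", "payload": {"plan": [[[0,0,0,-1,0,0,0],[0,0,0,-2,0,0,0],[0,0,0,-2,0,0,0]]]}}

```text
time_s: 3.12
tcp_pos: [0.5662, -0.0034, 0.1636]
orientation: [3.141, 0.005, 3.141]
wrist_force: [5.4, 0.0, -4.7]
grip_width: 0.0001
grasp_force: 2.5
```

>>> {"api": "step_arm", "payload": {"plan": [[[0,0,0,-1,0,0,0],[0,0,0,-2,0,0,0],[0,0,0,-2,0,0,0]]]}}

```text
time_s: 3.37
tcp_pos: [0.5624, -0.003, 0.1634]
orientation: [3.141, 0.0, 3.141]
wrist_force: [0.9, 0.3, 0.3]
grip_width: 0.0001
grasp_force: 0.1
```

>>> {"api": "step_arm", "payload": {"plan": [[[0,0,0,-1,0,0,0],[0,0,0,-2,0,0,0],[0,0,0,-3,0,0,0],[0,0,0,-3,0,0,0]]]}}

```text
time_s: 3.7
tcp_pos: [0.558, -0.0037, 0.1631]
orientation: [-3.141, -0.002, 3.141]
wrist_force: [-0.6, 0.4, -0.3]
grip_width: 0.0001
grasp_force: 0.0
```

>>> {"api": "step_arm", "payload": {"plan": [[[0,0,-0.02,-3,0,0,0],[0,0,-0.06,-8,2,0,0],[0,0,-0.12,-17,6,0,0],[0,0,-0.18,-28,11,0,0],[0,0,-0.25,-41,18,0,0]]]}}

```text
time_s: 4.12
tcp_pos: [0.5186, 0.0136, 0.1635]
orientation: [-3.141, 0.002, 2.885]
wrist_force: [0.9, -1.0, 0.7]
grip_width: -0.0001
grasp_force: 0.5
```

>>> {"api": "step_arm", "payload": {"plan": [[[0,0,-0.05,-9,5,0,0],[0,0,-0.1,-18,10,0,0],[0,0,-0.15,-27,16,0,0],[0,0,-0.2,-35,22,0,0],[0,0,-0.25,-43,28,0,0]]]}}

```text
time_s: 4.53
tcp_pos: [0.4753, 0.0427, 0.1636]
orientation: [3.141, 0.001, 2.637]
wrist_force: [1.7, 0.4, -0.1]
grip_width: -0.0004
grasp_force: 0.6
```

>>> {"api": "step_arm", "payload": {"plan": [[[0,0,-0.05,-7,7,0,0],[0,0,-0.1,-14,14,0,0],[0,0,-0.15,-21,22,0,0],[0,0,-0.2,-28,30,0,0],[0,0,-0.25,-34,38,0,0]]]}}

```text
time_s: 4.95
tcp_pos: [0.4414, 0.0808, 0.1636]
orientation: [3.14, 0.001, 2.387]
wrist_force: [0.9, -0.5, -0.9]
grip_width: -0.0001
grasp_force: 0.6
```

>>> {"api": "step_arm", "payload": {"plan": [[[0,0,-0.05,-5,9,0,0],[0,0,-0.1,-10,18,0,0],[0,0,-0.15,-15,27,0,0],[0,0,-0.2,-20,36,0,0],[0,0,-0.25,-24,45,0,0]]]}}

```text
time_s: 5.37
tcp_pos: [0.4175, 0.1258, 0.1636]
orientation: [3.14, 0.001, 2.137]
wrist_force: [0.7, -0.0, 0.2]
grip_width: -0.0005
grasp_force: 0.6
```

>>> {"api": "step_arm", "payload": {"plan": [[[0,0,-0.05,-3,10,0,0],[0,0,-0.1,-6,19,0,0],[0,0,-0.15,-8,29,0,0],[0,0,-0.2,-11,39,0,0],[0,0,-0.25,-12,49,0,0]]]}}

```text
time_s: 5.78
tcp_pos: [0.405, 0.1746, 0.1635]
orientation: [3.141, 0.0, 1.887]
wrist_force: [0.1, -0.0, 0.6]
grip_width: 0.0
grasp_force: 0.5
```

>>> {"api": "step_arm", "payload": {"plan": [[[0,0,0,1,0,5,0],[0,0,0,2,-1,30,0],[0,0,0,2,-1,60,0],[0,0,0,2,-1,95,0],[0,0,0,2,-1,95,0]]]}}

```text
time_s: 6.2
tcp_pos: [0.4105, 0.1741, 0.2637]
orientation: [3.131, -0.002, 1.891]
wrist_force: [0.2, 0.5, -0.0]
grip_width: -0.0
grasp_force: 0.0
```

```bash
python3 - <<'E'
from h import *
s=r.sense();print(s['time_s'],s['tcp_pos'],s['orientation'],s['joints'].round(2))
a=r.get_image('top');b=r.get_image('side');m=r.camera_model('wrist');w=r.get_image('wrist')
for n,i in zip(('top2','side2','w2'),(a,b,w)): cv2.imwrite(f'pics/{n}.png',i[:,:,::-1])
np.save('w2.npy',m,allow_pickle=True)
cv2.imwrite('pics/m2.png',np.hstack([cv2.resize(x[:,:,::-1],(400,300)) for x in(b,w)]))
E
```

```text
6.2 [0.41050176 0.17409336 0.26366943] [ 3.13094031e+00 -2.48818201e-03  1.89063752e+00] [-0.78  0.22  0.33  2.22 -0.11  0.7  -0.05]
```

View pics/m2.png

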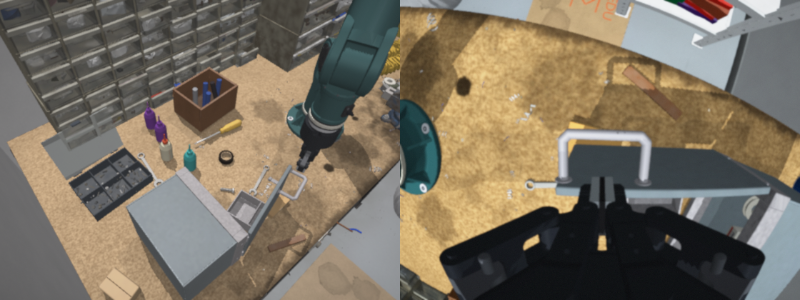

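```bash
python3 - <<'E'
from h import *
b=cv2.imread('pics/side2.png')[200:350,300:450];w=cv2.imread('pics/w2.png')[160:280,200:520]
o=np.zeros((600,800,3),np.uint8);o[:375,:375]=cv2.resize(b,None,fx=2.5,fy=2.5,interpolation=3)[:375,:375]
t=cv2.imread('pics/top2.png')[180:330,150:320];o[:375,375:800]=cv2.resize(t,(425,375),interpolation=3)
o[375:600,:600]=cv2.resize(w,(600,225),interpolation=3)
cv2.imwrite('pics/m3.png',o)
E
```

```text
(no output)
```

View pics/m3.png

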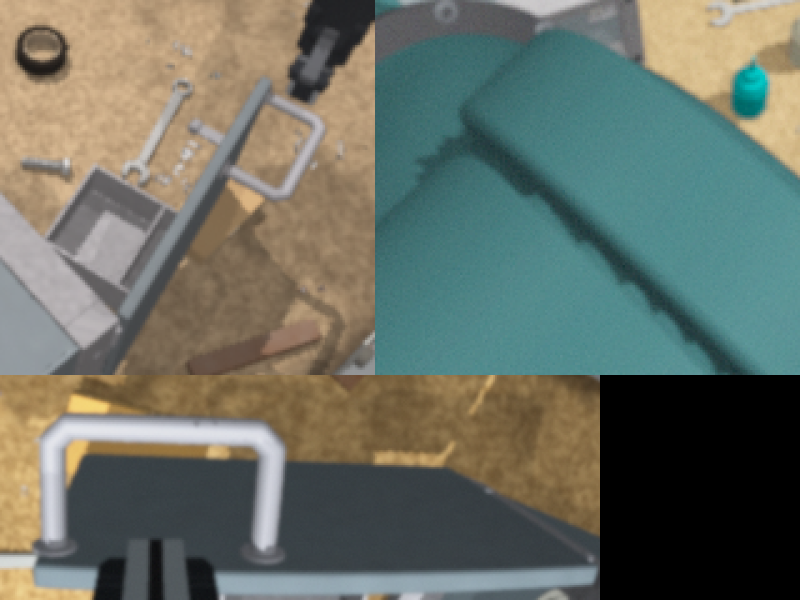

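```bash
python3 - <<'E'
from h import *
P=lambda u,v:(300+u/2.5,200+v/2.5)
ob=[]
for k,p,z,d in [('A',(100,167),.075,(.092,-.160)),('B',(172,212),.075,(.020,-.160)),('C',(47,240),.075,(.092,-.070)),('free',(263,80),.186,(-.005,-.244)),('h1',(319,127),.17,(-.058,-.238)),('h2',(283,193),.17,(-.058,-.158))]:
    w=atz('side',P(*p),z);ob.append((w[:2],d));print(k,w,'r to hinge',np.hypot(*(w[:2]-[.608,.197])).round(4),np.hypot(*d).round(4))
from scipy.optimize import least_squares
def f(q):
    c,s=np.cos(q[2]),np.sin(q[2]);return np.concatenate([[q[0]+c*d[0]+s*d[1]-w[0],q[1]-s*d[0]+c*d[1]-w[1]] for w,d in ob])
for idx in (slice(0,6),slice(0,3)):
    o=ob;obs=ob[idx];ob=obs;q=least_squares(f,[.608,.197,1.25]).x;print(q,f(q).round(4))
    c,s=np.cos(q[2]),np.sin(q[2]);print('pocket',q[0]+c*.056-s*.115,q[1]-s*.056-c*.115);ob=o
E
```

```text
A [0.4807 0.0717 0.075 ] r to hinge 0.1786 0.1846
B [0.4639 0.1418 0.075 ] r to hinge 0.1543 0.1612
C [0.564  0.0937 0.075 ] r to hinge 0.1123 0.1156
free [0.3792 0.1343 0.186 ] r to hinge 0.2372 0.2441
h1 [0.3682 0.1872 0.17  ] r to hinge 0.24 0.245
h2 [0.4368 0.2072 0.17  ] r to hinge 0.1715 0.1683
[0.6086503  0.20341571 1.26984197] [ 0.0024 -0.0036 -0.0021 -0.0049  0.0051  0.0011 -0.0051  0.0016 -0.004
  0.0011  0.0038  0.0048]
pocket 0.5154192689873417 0.1158430242456601
[0.61317462 0.19912722 1.33283882] [-0.0013  0.0003 -0.0015  0.0002  0.0028 -0.0005]
pocket 0.5146153703344004 0.11759763014896882
```

Door is open about 1.27 rad. From the side crop, the pocket corners are at (100,167), (172,212) and (47,240), which puts its centre near (0.515, 0.114). Now to the bottle.

>>> {"api": "step_arm", "payload": {"plan": [[[0,0,-0.06,10,-27,0,1],[0,0,-0.1,20,-54,0,1],[0,0,-0.1,30,-81,0,1],[0,0,-0.1,40,-108,0,1],[0,0,-0.1,50,-135,0,1]]]}}

```text
time_s: 6.77
tcp_pos: [0.456, 0.0369, 0.2568]
orientation: [-3.138, 0.0, 1.791]
wrist_force: [1.4, -0.3, 0.1]
grip_width: 0.0605
grasp_force: 0.0
```

>>> {"api": "step_arm", "payload": {"plan": [[[0,0,-0.06,10,-27,0,1],[0,0,-0.1,20,-54,0,1],[0,0,-0.1,30,-81,0,1],[0,0,-0.1,40,-108,0,1],[0,0,-0.1,50,-135,0,1]]]}}

```text
time_s: 7.18
tcp_pos: [0.5059, -0.098, 0.2565]
orientation: [-3.137, -0.001, 1.691]
wrist_force: [0.8, 1.1, -0.3]
grip_width: 0.0854
grasp_force: 0.0
```

>>> {"api": "step_arm", "payload": {"plan": [[[0,0,-0.06,10,-27,0,1],[0,0,-0.09,20,-54,0,1],[0,0,-0.09,30,-81,0,1],[0,0,-0.09,40,-108,0,1],[0,0,-0.09,48,-135,0,1]]]}}

```text
time_s: 7.6
tcp_pos: [0.5544, -0.2326, 0.2561]
orientation: [-3.138, -0.001, 1.601]
wrist_force: [0.4, 0.3, 1.1]
grip_width: 0.0849
grasp_force: 0.0
```

```bash
python3 - <<'E'
from h import *
s=r.sense();print(s['time_s'],s['tcp_pos'],s['orientation'],s['joints'].round(2),s['wrist_force'].round(1))
m=r.camera_model('wrist');w=r.get_image('wrist');np.save('w3.npy',m,allow_pickle=True)
cv2.imwrite('pics/w3.png',cv2.resize(w[:,:,::-1],None,fx=1.4,fy=1.4))
a=r.get_image('top');cv2.imwrite('pics/top3.png',a[:,:,::-1])
E
```

```text
7.6 [ 0.554397   -0.23256301  0.25609097] [-3.13773616e+00 -1.21408442e-03  1.60099827e+00] [-0.01  0.46  0.47  1.9  -0.27  0.84  0.63] [0.4 0.3 1.1]
```

View pics/w3.png

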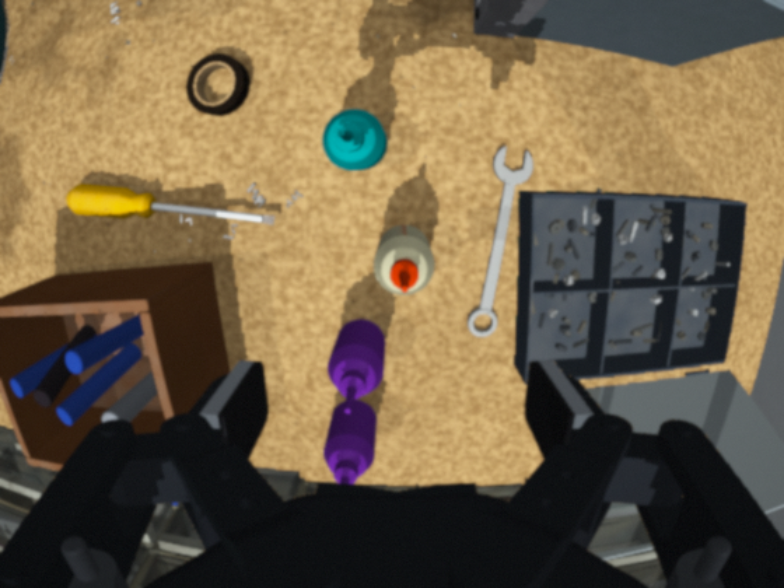

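```bash
python3 - <<'E'
from h import *
m=np.load('w3.npy',allow_pickle=True).item()
for k,p,z in [('tip',(404,289),.126),('shoulder',(405,265),.08),('base top edge',(404,228),0.01),('purple',(357,350),.08),('turq',(355,140),.07),('fingers mid',(398,368),.25),('box edge',(230,370),.1)]: print(k,fatz((p[0]/1.4,p[1]/1.4),z,m))
E
```

```text
tip [ 0.5581 -0.2355  0.126 ]
shoulder [ 0.5593 -0.2312  0.08  ]
base top edge [ 0.5591 -0.2153  0.01  ]
purple [ 0.5271 -0.2945  0.08  ]
turq [ 0.523  -0.1477  0.07  ]
fingers mid [ 0.5542 -0.2277  0.25  ]
box edge [ 0.4366 -0.3065  0.1   ]
```

>>> {"api": "step_arm", "payload": {"plan": [[[0,0,0,3,0,-30,1],[0,0,0,3,0,-60,1],[0,0,0,3,0,-90,1],[0,0,0,3,0,-115,1],[0,0,0,3,0,-135,1]]]}}

```text
time_s: 8.12
tcp_pos: [0.5555, -0.2298, 0.1195]
orientation: [-3.136, -0.003, 1.601]
wrist_force: [0.7, -0.4, -0.2]
grip_width: 0.0854
grasp_force: 0.0
```

>>> {"api": "step_arm", "payload": {"plan": [[[0,0,0,0,0,-15,1],[0,0,0,0,0,-30,1],[0,0,0,0,0,-40,1],[0,0,0,0,0,-44,1],[0,0,0,0,0,-44,1]]]}}

```text
time_s: 8.53
tcp_pos: [0.5568, -0.2308, 0.0777]
orientation: [-3.138, -0.001, 1.601]
wrist_force: [0.1, 0.1, 0.5]
grip_width: 0.0855
grasp_force: 0.0
```

>>> {"api": "step_arm", "payload": {"plan": [[[0,0,0,0,0,0,0.6],[0,0,0,0,0,0,0.4],[0,0,0,0,0,0,0.2],[0,0,0,0,0,0,0],[0,0,0,0,0,0,0]]]}}

```text
time_s: 8.95
tcp_pos: [0.5592, -0.2318, 0.0807]
orientation: [3.139, 0.001, 1.601]
wrist_force: [-0.8, 1.2, 4.8]
grip_width: 0.0376
grasp_force: 55.1
```

Width 37.6 mm is under the 44 mm body, so the pads are on the shoulder. I reopen, go 5 mm lower and grip again.

>>> {"api": "step_arm", "payload": {"plan": [[[0,0,0,0,0,0,0.75],[0,0,0,0,0,0,0.75],[0,0,0,0,0,-2,0.75],[0,0,0,0,0,-5,0.75],[0,0,0,0,0,-5,0.75]]]}}

```text
time_s: 9.37
tcp_pos: [0.5576, -0.2312, 0.0735]
orientation: [-3.14, -0.0, 1.601]
wrist_force: [0.1, 1.1, 0.4]
grip_width: 0.0641
grasp_force: 0.0
```

>>> {"api": "step_arm", "payload": {"plan": [[[0,0,0,0,0,0,0.4],[0,0,0,0,0,0,0.2],[0,0,0,0,0,0,0],[0,0,0,0,0,0,0],[0,0,0,0,0,0,0]]]}}

```text
time_s: 9.78
tcp_pos: [0.5582, -0.2316, 0.0746]
orientation: [3.141, 0.0, 1.601]
wrist_force: [-0.7, -0.4, 3.2]
grip_width: 0.0403
grasp_force: 60.2
```

```bash
python3 - <<'E'
from h import *
s=r.sense();print(s['time_s'],s['tcp_pos'],s['orientation'],s['wrist_force'].round(1),s['grip_width'])
a=r.get_image('top');b=r.get_image('side');w=r.get_image('wrist')
cv2.imwrite('pics/m4.png',np.hstack([cv2.resize(x,(400,400),interpolation=3)[:,:,::-1] for x in(b[130:250,170:290],w[150:400,160:410])]))
E
```

```text
9.7833 [ 0.55817596 -0.2315833   0.0745723 ] [3.14143201e+00 1.44863356e-05 1.60071429e+00] [-0.7 -0.4  3.2] 0.040310607397449426
```

View pics/m4.png

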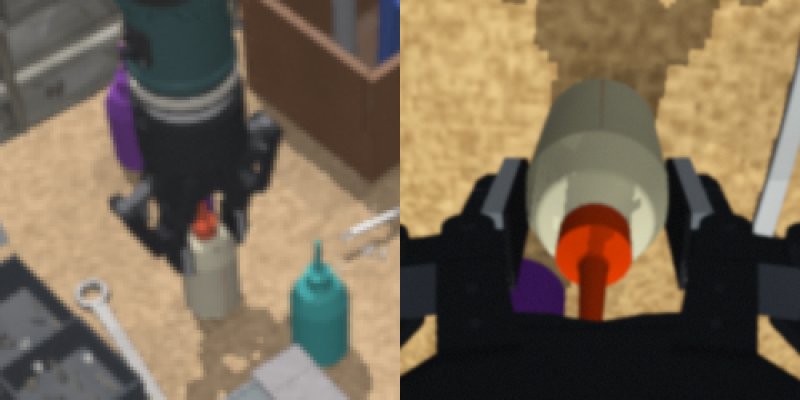

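```bash
python3 - <<'E'
from h import *
P=lambda u,v:(160+(u-400)*.625,150+v*.625)
for k,p,z in [('ring top ellipse',(596,222),.09),('orange cap mid',(596,245),.095),('spout tip',(592,318),.126),('base far edge',(598,80),0),('shoulder L',(533,195),.08),('shoulder R',(667,195),.08),('finger tip L',(512,160),.0556),('tip R',(680,160),.0556)]: print(k,fatz(P(*p),z))
E
```

```text
ring top ellipse [ 0.5573 -0.2277  0.09  ]
orange cap mid [ 0.5574 -0.2311  0.095 ]
spout tip [ 0.5565 -0.2275  0.126 ]
base far edge [ 0.5577 -0.2153  0.    ]
shoulder L [ 0.541 -0.226  0.08 ]
shoulder R [ 0.5755 -0.225   0.08  ]
finger tip L [ 0.5318 -0.2269  0.0556]
tip R [ 0.5826 -0.2254  0.0556]
```

The pads are centred on the bottle and holding at 60 N; the body seems to give a little. Lifting gently.

>>> {"api": "step_arm", "payload": {"plan": [[[0,0,0,0,0,3,0],[0,0,0,0,0,8,0],[0,0,0,0,0,15,0],[0,0,0,0,0,22,0],[0,0,0,0,0,30,0]]]}}

```text
time_s: 10.35
tcp_pos: [0.5581, -0.2315, 0.1049]
orientation: [-3.141, -0.0, 1.601]
wrist_force: [0.4, 0.5, -2.2]
grip_width: 0.04
grasp_force: 60.6
```

>>> {"api": "step_arm", "payload": {"plan": [[[0,0,0,0,0,22,0],[0,0,0,0,0,44,0],[0,0,0,0,0,66,0],[0,0,0,0,0,88,0],[0,0,0,0,0,105,0]]]}}

```text
time_s: 10.77
tcp_pos: [0.5585, -0.2318, 0.2118]
orientation: [3.139, 0.001, 1.601]
wrist_force: [0.0, -0.2, -1.3]
grip_width: 0.0401
grasp_force: 60.9
```

```bash
python3 - <<'E'
from h import *
s=r.sense();print(s['time_s'],s['tcp_pos'],s['orientation'],s['wrist_force'].round(1),s['grip_width'],s['grasp_force'])
b=r.get_image('side');cv2.imwrite('pics/side5.png',b[:,:,::-1])
# cream/orange masks: orange spout and bottle body silhouette
hsv=cv2.cvtColor(b,cv2.COLOR_RGB2HSV);x=s['tcp_pos'];u=proj('side',x);print('tcp px',u)
mk=((hsv[...,0]<12)&(hsv[...,1]>150)&(hsv[...,2]>100)).astype(np.uint8);ys,xs=np.nonzero(mk);q=(abs(xs-u[0])<40)&(abs(ys-u[1])<60);print('orange',xs[q].mean(),ys[q].min(),ys[q].max(),q.sum())
for k in (-.074,-.04,0,.05):print(k,proj('side',x+np.array([0,0,k])))
E
```

```text
10.7667 [ 0.5584855  -0.23182986  0.21183546] [3.13946778e+00 8.11233958e-04 1.60056930e+00] [ 0.  -0.2 -1.3] 0.04007092913209493 60.87729139253497
tcp px [225.22636607 161.24334729]
orange 224.83928571428572 148 160 56
-0.074 [228.36581647 183.69990623]
-0.04 [226.97273629 173.73517253]
0 [225.22636607 161.24334729]
0.05 [222.86126805 144.32574825]
```

>>> {"api": "step_arm", "payload": {"plan": [[[0,0,0.05,-10,20,0,0],[0,0,0.1,-20,45,0,0],[0,0,0.1,-30,70,0,0],[0,0,0.1,-38,95,0,0],[0,0,0.1,-43,120,0,0]]]}}

```text
time_s: 11.23
tcp_pos: [0.5135, -0.1106, 0.2093]
orientation: [-3.141, -0.001, 1.7]
wrist_force: [-0.4, 0.4, -1.7]
grip_width: 0.0404
grasp_force: 60.9
```

>>> {"api": "step_arm", "payload": {"plan": [[[0,0,0.05,0,25,0,0],[0,0,0.1,0,50,0,0],[0,0,0.1,0,75,0,0],[0,0,0.1,0,100,0,0],[0,0,0.1,0,125,0,0]]]}}

```text
time_s: 11.65
tcp_pos: [0.5148, 0.0146, 0.2095]
orientation: [3.141, -0.0, 1.801]
wrist_force: [0.3, 0.1, -0.8]
grip_width: 0.0399
grasp_force: 60.9
```

>>> {"api": "step_arm", "payload": {"plan": [[[0,0,0.03,0,25,0,0],[0,0,0.06,0,50,0,0],[0,0,0.07,0,75,0,0],[0,0,0.07,0,92,0,0],[0,0,0.07,0,98,0,0]]]}}

```text
time_s: 12.07
tcp_pos: [0.5149, 0.1152, 0.2093]
orientation: [3.141, -0.002, 1.876]
wrist_force: [-0.4, -0.4, -1.3]
grip_width: 0.0401
grasp_force: 60.9
```

>>> {"api": "step_arm", "payload": {"plan": [[[0,0,0,0,0,-10,0],[0,0,0,0,0,-20,0],[0,0,0,0,0,-26,0],[0,0,0,0,0,-30,0],[0,0,0,0,0,-30,0]]]}}

```text
time_s: 12.48
tcp_pos: [0.5143, 0.1097, 0.1779]
orientation: [-3.139, 0.001, 1.868]
wrist_force: [-0.1, -0.3, -1.6]
grip_width: 0.0402
grasp_force: 60.9
```

```bash
python3 - <<'E'
from h import *
s=r.sense();print(s['time_s'],s['tcp_pos'],s['orientation'],s['joints'].round(2),s['wrist_force'].round(1),s['grip_width'])
b=r.get_image('side');m=r.camera_model('wrist');w=r.get_image('wrist');np.save('w6.npy',m,allow_pickle=True)
for n,i in (('side6',b),('w6',w)): cv2.imwrite(f'pics/{n}.png',i[:,:,::-1])
print('pocket corners px',[proj('side',[x,y,.075]).round(1) for x,y in((.4807,.0717),(.4639,.1418),(.564,.0937))], 'bottle base axis px',proj('side',s['tcp_pos']-[0,0,.0746]).round(1))
cv2.imwrite('pics/m6.png',np.hstack([cv2.resize(x[:,:,::-1],(400,540),interpolation=3) for x in(b[200:335,310:410],)]+[cv2.resize(w[100:370,180:380][:,:,::-1],(400,540),interpolation=3)]))
E
```

```text
12.4833 [0.51425757 0.10971113 0.17792978] [-3.13856649e+00  6.27283714e-04  1.86830690e+00] [-0.56  0.47  0.35  2.12 -0.28  0.59  0.29] [-0.1 -0.3 -1.6] 0.04023721549315347
pocket corners px [array([340. , 266.8]), array([368.8, 284.8]), array([318.8, 296. ])] bottle base axis px [343.  281.4]
```

View pics/m6.png

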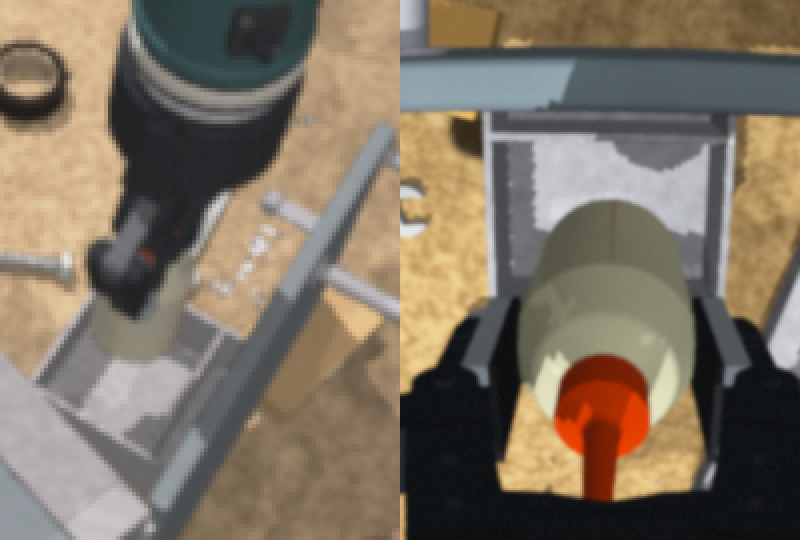

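```bash
python3 - <<'E'
from h import *
m=np.load('w6.npy',allow_pickle=True).item()
P=lambda u,v:(180+(u-400)/2,100+v/2)
t=np.array([.51426,.10971]);yaw=1.8683
n=np.array([-np.cos(yaw),0]);  # build door axes: theta=pi-yaw
th=np.pi-yaw;c,s=np.cos(th),np.sin(th);ex=np.array([c,-s]);ey=np.array([s,c])
for k,p,z in [('inner wall panel side (top)',(608,134),.075),('outer wall/panel side',(608,112),.075),('pocketL in',(497,200),.075),('pocketR in',(722,200),.075),('panel inside top edge',(608,108),.186),('panel front top edge',(608,49),.186),('bottle base far',(608,200),.1033),('bottleL',(520,310),.1033+.07),('bottleR',(693,310),.1733),('fingerL tip front',(510,300),.159),('fingerR',(698,300),.159)]:
    w=fatz(P(*p),z,m);d=w[:2]-t;print(k,w,'rel door x,y mm',(d@ex*1e3).round(1),(d@ey*1e3).round(1))
E
```

```text
inner wall panel side (top) [0.5046 0.1417 0.075 ] rel door x,y mm -33.4 0.1
outer wall/panel side [0.5023 0.1492 0.075 ] rel door x,y mm -41.3 0.1
pocketL in [0.4729 0.1068 0.075 ] rel door x,y mm -9.3 -40.4
pocketR in [0.5516 0.131  0.075 ] rel door x,y mm -9.4 41.9
panel inside top edge [0.4981 0.162  0.186 ] rel door x,y mm -54.7 -0.1
panel front top edge [0.4949 0.1722 0.186 ] rel door x,y mm -65.4 -0.2
bottle base far [0.5095 0.1255 0.1033] rel door x,y mm -16.5 0.1
bottleL [0.493  0.113  0.1733] rel door x,y mm -9.4 -19.4
bottleR [0.5293 0.1242 0.1733] rel door x,y mm -9.4 18.6
fingerL tip front [0.4899 0.1081 0.159 ] rel door x,y mm -5.6 -23.8
fingerR [0.5335 0.1216 0.159 ] rel door x,y mm -5.7 21.9
```

Above the pocket: the pocket mouth lies at columns 497–722 and the bottle at 520–693, so they are centred. The perpendicular offset is within about 4 mm. I nudge towards the panel and lower.

>>> {"api": "step_arm", "payload": {"plan": [[[0,0,0,-1,4,0,0],[0,0,0,-1,4,-10,0],[0,0,0,-1,4,-24,0],[0,0,0,-1,4,-36,0],[0,0,0,-1,4,-40,0]]]}}

```text
time_s: 13.0
tcp_pos: [0.5131, 0.1157, 0.1377]
orientation: [-3.139, -0.0, 1.871]
wrist_force: [-0.4, -0.5, -1.7]
grip_width: 0.0406
grasp_force: 60.9
```

>>> {"api": "step_arm", "payload": {"plan": [[[0,0,0,0,0,-8,0],[0,0,0,0,0,-15,0],[0,0,0,0,0,-21,0],[0,0,0,0,0,-25,0],[0,0,0,0,0,-25,0]]]}}

```text
time_s: 13.42
tcp_pos: [0.5138, 0.1154, 0.1136]
orientation: [-3.14, -0.0, 1.871]
wrist_force: [-0.9, -0.6, -0.9]
grip_width: 0.0402
grasp_force: 60.9
```

Free of the walls. The last few mm go slowly.

>>> {"api": "step_arm", "payload": {"plan": [[[0,0,0,0,0,-1,0],[0,0,0,0,0,-2,0],[0,0,0,0,0,-3,0],[0,0,0,0,0,-3,0]]]}}

```text
time_s: 13.75
tcp_pos: [0.5143, 0.1156, 0.1114]
orientation: [3.141, -0.0, 1.871]
wrist_force: [-0.5, -0.3, -1.0]
grip_width: 0.0403
grasp_force: 60.9
```

>>> {"api": "step_arm", "payload": {"plan": [[[0,0,0,0,0,-1,0],[0,0,0,0,0,-2,0],[0,0,0,0,0,-2,0]]]}}

```text
time_s: 14.0
tcp_pos: [0.5144, 0.1156, 0.1096]
orientation: [3.141, -0.0, 1.871]
wrist_force: [-0.3, 1.0, 0.9]
grip_width: 0.0402
grasp_force: 61.2
```

>>> {"api": "step_arm", "payload": {"plan": [[[0,0,0,0,0,-1,0],[0,0,0,0,0,-1,0],[0,0,0,0,0,-1,0]]]}}

```text
time_s: 14.25
tcp_pos: [0.5146, 0.1155, 0.1094]
orientation: [3.141, -0.0, 1.871]
wrist_force: [-1.6, 0.4, 9.1]
grip_width: 0.0405
grasp_force: 62.0
```

>>> {"api": "step_arm", "payload": {"plan": [[[0,0,0,0,0,0,0.5],[0,0,0,0,0,0,0.6],[0,0,0,0,0,0,0.75],[0,0,0,0,0,0,0.75],[0,0,0,0,0,0,0.75]]]}}

```text
time_s: 14.67
tcp_pos: [0.514, 0.1155, 0.1081]
orientation: [-3.141, 0.0, 1.871]
wrist_force: [-0.3, -0.8, -0.6]
grip_width: 0.0641
grasp_force: 0.0
```

Bottle released, standing at floor height. Straight up, then around to the outside of the handle.

>>> {"api": "step_arm", "payload": {"plan": [[[0,0,0,0,0,5,0.75],[0,0,0,0,0,30,0.75],[0,0,0,0,0,65,0.75],[0,0,0,0,0,105,0.75],[0,0,0,0,0,145,0.75]]]}}

```text
time_s: 15.08
tcp_pos: [0.5134, 0.1151, 0.2546]
orientation: [-3.14, 0.0, 1.87]
wrist_force: [0.1, 0.7, 0.5]
grip_width: 0.0643
grasp_force: 0.0
```

>>> {"api": "step_arm", "payload": {"plan": [[[0,0,0,0,0,15,0.75],[0,0,0,-26,29,15,0.3],[0,0,0,-53,58,15,0],[0,0,0,-80,88,15,0],[0,0,0,-108,118,15,0]]]}}

```text
time_s: 15.5
tcp_pos: [0.4051, 0.2342, 0.2689]
orientation: [3.141, -0.0, 1.869]
wrist_force: [0.3, 0.5, -0.0]
grip_width: 0.0159
grasp_force: 0.0
```

```bash
python3 - <<'E'
from h import *
s=r.sense();print(s['time_s'],s['tcp_pos'],s['orientation'],s['wrist_force'].round(1),s['grip_width'])
m=r.camera_model('wrist');w=r.get_image('wrist');b=r.get_image('side')
for n,i in (('side7',b),('w7',w)): cv2.imwrite(f'pics/{n}.png',i[:,:,::-1])
# compare bottle appearance: orange + cream blob in side image near pocket
hsv=cv2.cvtColor(b,cv2.COLOR_RGB2HSV);mk=((hsv[...,0]<12)&(hsv[...,1]>150)&(hsv[...,2]>100));ys,xs=np.nonzero(mk);q=(xs>300)&(xs<400)&(ys>200)&(ys<330);print('orange',xs[q].mean(),ys[q].mean(),xs[q].min(),xs[q].max(),ys[q].min(),ys[q].max(),q.sum())
print('expected spout px',proj('side',[.514,.1155,.161]),proj('side',[.514,.1155,.12]))
E
```

```text
15.5 [0.40506285 0.23419599 0.26885591] [ 3.14066466e+00 -4.40398118e-04  1.86927649e+00] [ 0.3  0.5 -0. ] 0.01590790132053085
orange 345.8196721311475 278.72131147540983 342 349 273 283 61
expected spout px [349.06674882 269.17892713] [346.18968373 279.3348781 ]
```

>>> {"api": "step_arm", "payload": {"plan": [[[0,0,0,0,0,-25,0],[0,0,0,0,0,-50,0],[0,0,0,0,0,-75,0],[0,0,0,0,0,-95,0],[0,0,0,0,0,-104,0]]]}}

```text
time_s: 16.02
tcp_pos: [0.4051, 0.2325, 0.1624]
orientation: [-3.138, 0.002, 1.871]
wrist_force: [0.1, -0.0, 0.1]
grip_width: 0.0001
grasp_force: 0.0
```

>>> {"api": "step_arm", "payload": {"plan": [[[0,0,0.01,1,-6,0,0],[0,0,0.03,2,-12,0,0],[0,0,0.04,4,-19,0,0],[0,0,0.06,5,-26,0,0],[0,0,0.07,6,-33,0,0]]]}}

```text
time_s: 16.43
tcp_pos: [0.4125, 0.1999, 0.1653]
orientation: [3.141, -0.001, 1.941]
wrist_force: [-1.1, 1.1, 1.2]
grip_width: 0.0001
grasp_force: 0.8
```

>>> {"api": "step_arm", "payload": {"plan": [[[0,0,0.04,0,-8,0,0],[0,0,0.08,0,-16,0,0],[0,0,0.12,1,-24,0,0],[0,0,0.16,2,-31,0,0],[0,0,0.2,3,-39,0,0]]]}}

```text
time_s: 16.85
tcp_pos: [0.4156, 0.1609, 0.1652]
orientation: [3.14, -0.0, 2.143]
wrist_force: [0.2, 0.6, 0.2]
grip_width: 0.0002
grasp_force: 0.5
```

>>> {"api": "step_arm", "payload": {"plan": [[[0,0,0.04,2,-8,0,0],[0,0,0.08,4,-16,0,0],[0,0,0.12,6,-23,0,0],[0,0,0.16,8,-30,0,0],[0,0,0.2,11,-38,0,0]]]}}

```text
time_s: 17.27
tcp_pos: [0.4264, 0.1228, 0.1652]
orientation: [3.14, 0.0, 2.343]
wrist_force: [-0.4, 0.9, 0.8]
grip_width: -0.0001
grasp_force: 0.5
```

>>> {"api": "step_arm", "payload": {"plan": [[[0,0,0.04,3,-7,0,0],[0,0,0.08,7,-14,0,0],[0,0,0.12,10,-21,0,0],[0,0,0.16,14,-28,0,0],[0,0,0.2,18,-35,0,0]]]}}

```text
time_s: 17.68
tcp_pos: [0.4446, 0.0876, 0.1651]
orientation: [3.141, 0.001, 2.542]
wrist_force: [-1.1, 1.9, 0.2]
grip_width: 0.0002
grasp_force: 0.4
```

>>> {"api": "step_arm", "payload": {"plan": [[[0,0,0.04,5,-6,0,0],[0,0,0.08,10,-12,0,0],[0,0,0.12,15,-18,0,0],[0,0,0.16,20,-24,0,0],[0,0,0.2,25,-30,0,0]]]}}

```text
time_s: 18.1
tcp_pos: [0.4693, 0.0573, 0.1651]
orientation: [-3.142, 0.001, 2.742]
wrist_force: [-0.3, 0.9, -0.1]
grip_width: -0.0001
grasp_force: 0.4
```

```bash
python3 - <<'E'
from h import *
s=r.sense();print(s['time_s'],s['tcp_pos'],s['orientation'],s['joints'].round(2),s['wrist_force'].round(1),s['qd'].round(2))
w=r.get_image('wrist');b=r.get_image('side')
for n,i in (('side8',b),('w8',w)): cv2.imwrite(f'pics/{n}.png',i[:,:,::-1])
E
```

```text
18.1 [0.46929392 0.05728036 0.16507296] [-3.14157010e+00  7.38036878e-04  2.74200126e+00] [-0.25  0.42  0.04  2.24 -0.03  0.49  0.99] [-0.3  0.9 -0.1] [ 0.29  0.05 -0.14 -0.11  0.12  0.05  0.52]
```

>>> {"api": "step_arm", "payload": {"plan": [[[0,0,0.04,6,-5,0,0],[0,0,0.08,12,-10,0,0],[0,0,0.12,18,-15,0,0],[0,0,0.16,24,-20,0,0],[0,0,0.2,30,-25,0,0]]]}}

```text
time_s: 18.62
tcp_pos: [0.4989, 0.0333, 0.1648]
orientation: [-3.142, -0.0, 2.942]
wrist_force: [-0.4, 0.8, 0.2]
grip_width: -0.0001
grasp_force: 0.4
```

>>> {"api": "step_arm", "payload": {"plan": [[[0,0,0.03,5,-3,0,0],[0,0,0.06,10,-6,0,0],[0,0,0.09,14,-9,0,0],[0,0,0.11,17,-10,0,0],[0,0,0.12,19,-11,0,0]]]}}

```text
time_s: 19.03
tcp_pos: [0.518, 0.022, 0.1646]
orientation: [-3.141, -0.0, 3.06]
wrist_force: [-1.6, -0.8, 0.1]
grip_width: -0.0001
grasp_force: 0.5
```

>>> {"api": "step_arm", "payload": {"plan": [[[0,0,0.02,2,-1,0,0],[0,0,0.03,4,-2,0,0],[0,0,0.04,5,-2,0,0],[0,0,0.04,5,-2,0,0]]]}}

```text
time_s: 19.37
tcp_pos: [0.5234, 0.0205, 0.1644]
orientation: [3.141, 0.0, 3.101]
wrist_force: [-0.9, -0.2, -0.4]
grip_width: -0.0001
grasp_force: 0.1
```

>>> {"api": "step_arm", "payload": {"plan": [[[0,0,0.02,1,0,0,0],[0,0,0.03,2,-1,0,0],[0,0,0.04,3,-1,0,0],[0,0,0.04,3,-1,0,0]]]}}

```text
time_s: 19.7
tcp_pos: [0.5264, 0.0195, 0.1643]
orientation: [3.142, 0.0, 3.141]
wrist_force: [-0.4, -0.1, -0.2]
grip_width: 0.0002
grasp_force: 0.2
```

>>> {"api": "step_arm", "payload": {"plan": [[[0,0,0,1,0,0,0],[0,0,0,2,0,0,0],[0,0,0,2,0,0,0]]]}}

```text
time_s: 19.95
tcp_pos: [0.5269, 0.0193, 0.1641]
orientation: [-3.141, -0.003, 3.141]
wrist_force: [-3.7, -0.5, 2.1]
grip_width: 0.0
grasp_force: 1.9
```

>>> {"api": "step_arm", "payload": {"plan": [[[0,0,0,1,0,0,0],[0,0,0,2,0,0,0],[0,0,0,2,0,0,0]]]}}

```text
time_s: 20.2
tcp_pos: [0.5273, 0.0192, 0.1639]
orientation: [-3.141, -0.006, 3.141]
wrist_force: [-7.2, -0.2, 4.8]
grip_width: 0.0
grasp_force: 3.4
```

>>> {"api": "step_arm", "payload": {"plan": [[[0,0,0,1,0,0,0],[0,0,0,1,0,0,0]]]}}

```text
time_s: 20.37
tcp_pos: [0.5276, 0.0191, 0.1638]
orientation: [-3.14, -0.007, 3.141]
wrist_force: [-8.2, -0.4, 5.2]
grip_width: -0.0003
grasp_force: 3.8
```

>>> {"api": "step_arm", "payload": {"plan": [[[0,0,0,1,0,0,0],[0,0,0,1,0,0,0]]]}}

```text
time_s: 20.53
tcp_pos: [0.5281, 0.0189, 0.1638]
orientation: [-3.14, -0.009, 3.14]
wrist_force: [-8.3, -1.7, 6.8]
grip_width: -0.0002
grasp_force: 4.3
```

>>> {"api": "step_arm", "payload": {"plan": [[[0,0,0,1,0,0,0],[0,0,0,1,0,0,0]]]}}

```text
time_s: 20.7
tcp_pos: [0.529, 0.0186, 0.1637]
orientation: [-3.14, -0.009, 3.14]
wrist_force: [-8.8, -1.5, 4.9]
grip_width: -0.0003
grasp_force: 4.2
```

>>> {"api": "step_arm", "payload": {"plan": [[[0,0,0,1,0,0,0],[0,0,0,1,0,0,0]]]}}

```text
time_s: 20.87
tcp_pos: [0.5301, 0.0182, 0.1637]
orientation: [-3.14, -0.009, 3.14]
wrist_force: [-8.5, -2.2, 5.4]
grip_width: 0.0002
grasp_force: 4.0
```

>>> {"api": "step_arm", "payload": {"plan": [[[0,0,0,0.5,0,0,0],[0,0,0,0.5,0,0,0]]]}}

```text
time_s: 21.03
tcp_pos: [0.5307, 0.018, 0.1636]
orientation: [-3.139, -0.008, 3.14]
wrist_force: [-8.2, -2.7, 4.9]
grip_width: 0.0001
grasp_force: 3.9
```

>>> {"api": "step_arm", "payload": {"plan": [[[0,0,0,0.5,0,0,0],[0,0,0,0.5,0,0,0]]]}}

```text
time_s: 21.2
tcp_pos: [0.5328, 0.0179, 0.1637]
orientation: [-3.14, -0.005, 3.14]
wrist_force: [-3.7, -2.6, 0.4]
grip_width: -0.0005
grasp_force: 1.7
```

>>> {"api": "step_arm", "payload": {"plan": [[[0,0,0,0.5,0,0,0],[0,0,0,0.5,0,0,0]]]}}

```text
time_s: 21.37
tcp_pos: [0.5349, 0.0187, 0.1639]
orientation: [-3.141, -0.002, 3.14]
wrist_force: [-3.7, -3.0, 0.4]
grip_width: 0.0
grasp_force: 1.8
```

It has snapped through: force fell and x ≈ 0.535 is home. Easing off and backing away.

>>> {"api": "step_arm", "payload": {"plan": [[[0,0,0,-2,0,0,0],[0,0,0,-4,0,0,0],[0,0,0,-8,0,0,0],[0,0,0,-15,0,0,0],[0,0,0,-25,0,0,0]]]}}

```text
time_s: 21.78
tcp_pos: [0.5115, 0.0201, 0.1647]
orientation: [3.141, 0.003, 3.141]
wrist_force: [-0.4, 0.0, 0.1]
grip_width: 0.0001
grasp_force: 0.0
```

>>> {"api": "step_arm", "payload": {"plan": [[[0,0,0,-5,0,10,0],[0,0,0,-10,0,30,0],[0,0,0,-15,0,55,0],[0,0,0,-15,0,80,0],[0,0,0,-15,0,100,0]]]}}

```text
time_s: 22.2
tcp_pos: [0.495, 0.0196, 0.2666]
orientation: [3.141, 0.002, 3.141]
wrist_force: [0.3, 0.7, -0.0]
grip_width: 0.0002
grasp_force: 0.0
```

```bash
python3 - <<'E'
from h import *
s=r.sense();print(s['time_s'],s['tcp_pos'],s['wrist_force'].round(1))
b=r.get_image('side');cv2.imwrite('pics/side9.png',b[:,:,::-1]);w=r.get_image('wrist');cv2.imwrite('pics/w9.png',w[:,:,::-1])
a=cv2.imread('pics/side0.png');bb=b[:,:,::-1]
g=lambda i:cv2.cvtColor(np.ascontiguousarray(i),cv2.COLOR_BGR2GRAY)
# handle shift between start (home) and now in side picture
for box in ((255,220,320,270),(180,235,345,400),(370,260,415,310),(300,205,332,235)):
    x0,y0,x1,y1=box;sc=4
    t=cv2.resize(g(a)[y0:y1,x0:x1],None,fx=sc,fy=sc,interpolation=3);S=cv2.resize(g(bb)[y0-8:y1+8,x0-8:x1+8],None,fx=sc,fy=sc,interpolation=3)
    m=cv2.matchTemplate(S,t,5);_,v,_,l=cv2.minMaxLoc(m);print(box,v,(l[0]/sc-8,l[1]/sc-8))
E
```

```text
22.2 [0.49496694 0.01962723 0.26662981] [ 0.3  0.7 -0. ]
(255, 220, 320, 270) 0.9865269660949707 (0.0, 0.0)
(180, 235, 345, 400) 0.9896472692489624 (0.0, 0.0)
(370, 260, 415, 310) 0.9894114136695862 (0.0, 0.0)
(300, 205, 332, 235) 0.8880060315132141 (0.0, 0.0)
```

```bash
python3 - <<'E'
import cv2,numpy as np
a=cv2.imread('pics/side0.png');b=cv2.imread('pics/side9.png')
for i in (a,b):
    h=cv2.cvtColor(i,cv2.COLOR_BGR2HSV)[222:265,270:315].astype(float)
    w=np.clip(h[...,2]-120,0,60)*np.clip(45-h[...,1],0,45);y,x=np.mgrid[222:265,270:315];print((w*x).sum()/w.sum(),(w*y).sum()/w.sum(),w.sum())
E
```

```text
285.19676706973377 249.33672331242457 1072278.0
284.8654032256567 248.73469317626692 1076742.0
```

```bash
python3 - <<'E'
from h import *
print(proj('side',[.545,0,.17])-proj('side',[.55,0,.17]))
a=cv2.imread('pics/side0.png');b=cv2.imread('pics/side9.png')
ga,gb=[cv2.cvtColor(i,cv2.COLOR_BGR2GRAY).astype(np.float32) for i in(a,b)]
# ECC translation restricted to the handle mask
h=cv2.cvtColor(a,cv2.COLOR_BGR2HSV);m=((h[...,1]<45)&(h[...,2]>120)).astype(np.uint8);k=np.zeros_like(m);k[222:265,268:315]=m[222:265,268:315];k=cv2.dilate(k,np.ones((3,3)))
W=np.eye(2,3,dtype=np.float32);print(cv2.findTransformECC(ga,gb,W,cv2.MOTION_TRANSLATION,(3,100,1e-5),k,3))
E
```

```text
[ 1.87053438 -1.29192794]
(0.9177866224127017, array([[ 1.        ,  0.        , -0.01053039],
       [ 0.        ,  1.        , -0.01814459]], dtype=float32))
```

The handle is back at its starting pixels to within 0.02 px, so the door is home. The offcut hasn't moved and the arm is clear.

```bash
python3 -c "
from rig import r
print(r.finish_job())"
```

```text
the job is handed in; nothing more can be done
None
```

The job is handed in, with no verdict returned. The door is shut and home by image check, and the arm is clear. The bottle was set down upright in the pocket, but I couldn't see it once the door was closed. Measured force at the catch stayed near 11 N or less.

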